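Blank off the gas coupling beside the microscope

ROBOT

A 6-joint arm with a two-finger parallel gripper is mounted at the origin on the work surface. World frame = base frame: x ahead of the robot, y to its left, z up, the work surface at z = 0. Lengths are in m, angles in rad, forces in N, time in s.
With the tool pointing down it reaches from about 0.375 to 0.975 m from the base axis. Payload 3.8 kg.
Tool frame: the origin (TCP) lies at the very end of the fingers, on their centre line; the grasp point (between the pads) lies 19 mm behind it; z points along the fingers, y is the direction in which the jaws open and shut (so a half turn about z gives the same grasp; the last joint's range is limited). The gripper opens to 88 mm and grips with 3 to 60 N. Pads are 18 mm wide; open, the fingers measure 123 mm over their backs; the gripper's body (75 mm by 187 mm) begins 45 mm behind the grasp point.
Start: joints at [-1.201, 0.264, 1.604, -0, 1.274, -0.037], TCP at [0.267, -0.62, 0.239] pointing down, gripper open.
Joint ranges: [-2.63, 2.63], [-0.94, 2.18], [0.31, 2.57], [-1.31, 4.45], [0, 2.66], [-2.55, 2.55]. Speed limits (rad/s): [2.57, 2.57, 3.14, 3.14, 3.14, 3.14].

INTERFACE

Orientations are given as a 3x3 rotation matrix whose columns are the frame's x, y, z axes.
In Python, from bench import * gives the robot as it stands.
- The arm moves only by the shell command python3 -m inch 'ROWS' [OPENING]. ROWS is JSON, a list of rows, each an object with "dp": the shift along the tool's x, y, z scaled (see below), a list of three; "twist": the turn, a rotation vector about the tool's x, y, z scaled (see below), a list of three. In form: [{"dp": [tx, ty, tz], "twist": [rx, ry, rz]}, ...]. A call has 1 to 5 rows; each row shifts and turns the commanded pose from where the row before left it, along the tool's axes as they then stand; what a row does not reach is not made up. The controller multiplies each number of a shift by 25 mm and each number of a turn by 0.08 rad. A row lasts 1/10 s, in which the tool goes at most 50 mm and 8.59 degrees, less where a joint would pass 70% of its speed; a pose out of reach is approached as far as the arm can. A call with a number of a shift or a turn outside -1 to 1 is refused whole. A call with a gripper value outside its range is refused whole. OPENING is the gripper command: -1 is fully open, 1 is shut, values between are in proportion, set as the call begins (- or left out, the last holds). The fingers move at their own pace and stop on an object; the grip force is fixed at half the most. Time passes only in rows, so rows that do not move let the fingers close. It gives the time, the measured TCP pose, the force and the opening at its end, in the units of the state.
- get_obs(): the state, without advancing time (a new reading comes with each control period).
- get_image(name): name is "scene" or "top"; returns a dict with "image" (420x560x3 uint8, blue, green, red), "depth" (420x560 float32, m along the optical axis (not along the pixel's ray), 0 where there is no reading), "camera_matrix" (3x3 intrinsics, pixels), "dist_coeffs" ([k1, k2, p1, p2, k3] as OpenCV has them; the pictures are not rectified), "view" (4x4, takes a point from world to camera coordinates). Camera axes: x right, y up, looking along -z (the intrinsics and any distortion apply to the point x, -y, -z); pixel columns grow to the right and rows downward; lengths in m; the calibration is good to about 2 mm. A picture is of the moment at which its call begins.
- sign_off(): hands the job in, once; it reports no verdict.
The state is a dict: "time_s": time; "qpos": joint angles; "dq": joint speeds; "joint_torque": joint torques, N m; "tool_pos": TCP position; "eef_rot": TCP orientation; "force": force on the tool from outside, world axes, zero at the start; "torque": the same for the moment, N m; "width": finger opening in m.
Only numpy, scipy, OpenCV 4.12 (cv2) and the standard library are available. Lean on these libraries where they do the work, as an engineer would, in place of code of your own. Each camera call takes 0.05 s, during which the arm holds its last target. There are 200 camera calls.

TASK

Blank off the open quick coupling on the grey supply block with its locking plug (round head, narrow neck just above the foot): stand the plug upright in the mouth, where the locking dogs stop it part-way. Then draw the spring sleeve fully back by a tab so that the plug drops home, and let the sleeve spring all the way forward to lock it.

Things in the scene. Friction and masses are not known exactly. Their poses are not given: they have to be found in the camera images.
- plug_centre (a point): Centre (half-way up) of the loose plug, z up. It stands on its foot, 80 mm tall, 90 to 140 g; from below: brass foot 20 mm dia x 6, neck 8 dia x 8, shank 22 dia x 40 with tapered lower end, round aluminium head 28 dia x 26 to grip (mid-head 27 mm above this point). Near it, not to be used: a stopper with thicker shank and square head, a small mushroom-shaped one on its head.
- mouth (a point): Centre of the upright coupling's top rim, z up, 82 mm above the bench, on a fixed grey block 130 x 120 x 30. Funnel 42 mm wide at the rim, within 18 mm down to a 26 mm bore; floor 51 mm down. Sleeve forward: four dogs stop the plug's foot 40 mm down (plug centre level with rim). Sleeve back: plug falls to the floor (centre 11 mm below rim); then the dogs lock in its neck.
- tab_left (a point): Middle of the top of one of two tabs of the steel sleeve (ring 60 mm dia round the coupling), the place to press down; moves with the sleeve. 78 mm above the bench when forward, 62 mm from the coupling's axis along the mouth's +y. Tab 20 mm wide, 6 thick, reaching to 74 mm from the axis. The other tab, its mirror image at -y, serves as well.
- sleeve (a joint): Sleeve travel straight down, in m: 0 = fully forward (up), 0.014 = fully back (down, at its stop). The spring pushes it up with about 4 N when forward, 8 N when back; it returns by itself when let go. The dogs clear the plug from about 0.011.
Mind the look-alikes: they are no part of the job. Leave any blue or red look-alike of the part that bears plug_centre alone.

How it is judged:
By the outcome, as a careful person would: the job done as asked, in the order asked, and still so for the second after the job is handed in, with the robot touching nothing.
It also fails if it takes over 48 s, if anything falls off the work surface, if the arm or the gripper's body presses on something with over 40 N, if the wrist force passes 120 N, or if a joint passes its speed limit or range.

## Working session

There is one attempt and no reset: what is moved stays moved. The work goes in short steps, Python scripts to look and compute and a shell command to move; the robot and the scene stay as the last step left them, time stands still between calls to the robot, and variables do not carry over. Pictures are saved under pics/ and viewed, about 8 in all and at most 12, crops included, and the job is handed in when it is done.

```bash
mkdir -p pics; cat > h.py <<'E'
from bench import *
import numpy as np, cv2
def cam(name):
    d=get_image(name); d['V']=np.array(d['view']); d['K']=np.array(d['camera_matrix']); d['D']=np.array(d['dist_coeffs']); return d
def ray(d,u,v):
    p=cv2.undistortPoints(np.array([[[u,v]]],float),d['K'],d['D'])[0,0]
    R=d['V'][:3,:3];t=d['V'][:3,3]
    return -R.T@t, R.T@np.array([p[0],-p[1],-1.])
def onz(d,u,v,z):
    o,r=ray(d,u,v); return o+r*(z-o[2])/r[2]
def pts(d):
    h,w=d['depth'].shape; u,v=np.meshgrid(np.arange(w),np.arange(h))
    p=cv2.undistortPoints(np.stack([u,v],-1).reshape(-1,1,2).astype(float),d['K'],d['D']).reshape(h,w,2)
    c=np.stack([p[...,0],-p[...,1],-np.ones((h,w))],-1)*d['depth'][...,None]
    R=d['V'][:3,:3];t=d['V'][:3,3]
    return (c-t)@R
def proj(d,P):
    c=d['V'][:3,:3]@np.array(P)+d['V'][:3,3]
    return cv2.projectPoints(np.array([[c[0],-c[1],-c[2]]]),np.zeros(3),np.zeros(3),d['K'],d['D'])[0].ravel()
E
python3 - <<'E'
from h import *
for n in('scene','top'):
    d=cam(n); cv2.imwrite(f'pics/{n}1.png',cv2.resize(d['image'],(800,600))); 
    np.save(f'pics/{n}1.npy',pts(d)); print(n,onz(d,280,210,0),-d['V'][:3,:3].T@d['V'][:3,3])
o=get_obs(); print(o['time_s'],o['eef_rot'],o['width'])
E
```

```text
scene [ 0.42649638 -0.05856146  0.        ] [1.04277377 0.3777904  0.52997085]
top [ 0.53339554 -0.01515688  0.        ] [0.47810896 0.00498766 0.81616333]
0.1 [[ 9.18400574e-01  3.95651137e-01 -7.50399481e-04]
 [ 3.95651846e-01 -9.18398685e-01  1.86314054e-03]
 [ 4.79877750e-05 -2.00800628e-03 -9.99997983e-01]] 0.08824620527510563
```

View pics/scene1.png

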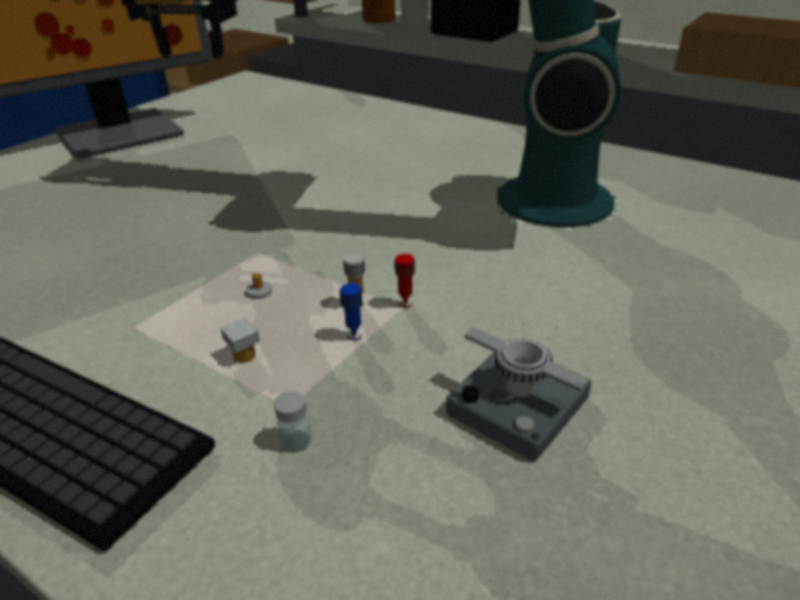

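View pics/top1.png

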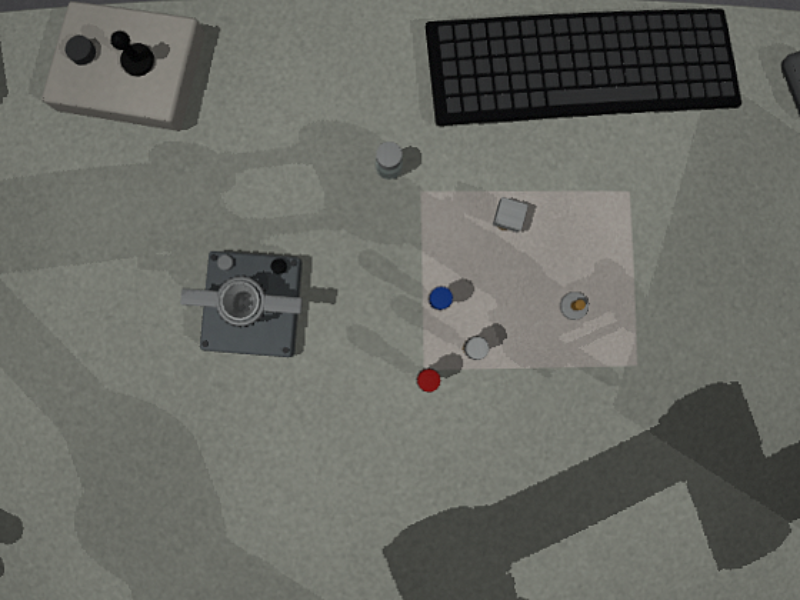

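The top view shows the grey plug at (477,348), with the blue one at (441,298) and the red at (429,380). The coupling mouth is at (240,300), with its tabs to the left and right. The scene view agrees: the grey plug is at (354,265), with brass below it.

```bash
python3 - <<'E'
from h import *
from scipy.optimize import least_squares
d=cam('top'); P=pts(d); s=0.7
def blob(u,v,r,zlo,zhi,nm):
    h=P[v-r:v+r,u-r:u+r].reshape(-1,3); k=h[(h[:,2]>zlo)&(h[:,2]<zhi)]
    print(nm,len(k),'mean',k.mean(0).round(4),'mid',((k.max(0)+k.min(0))/2).round(4),'ext',np.ptp(k,0).round(4)); return k
for nm,u,v in(('plug',477,348),('blue',441,298),('red',429,380)):
    blob(int(u*s),int(v*s),14,.072,.09,nm); print(onz(d,u*s,v*s,.08))
k=blob(int(240*s),int(300*s),24,.078,.09,'rim')
f=least_squares(lambda p:np.hypot(k[:,0]-p[0],k[:,1]-p[1])-p[2],[*k[:,:2].mean(0),.02]).x;print('circ',f)
k=blob(int(240*s),int(300*s),50,.066,.09,'sleeve'); 
q=k[np.hypot(*(k[:,:2]-f[:2]).T)>.04]; q2=q[:,:2]-f[:2]; print('z tab',np.median(q[:,2]))
for sg in(1,-1):
    a=q2[q2[:,1]*sg>0]; print('tab',a.mean(0),a.min(0),a.max(0))
w,V=np.linalg.eigh(q2.T@q2);print('tab dir',V[:,1],np.degrees(np.arctan2(*V[::-1,1])))
# circle by image for plug head
im=d['image']; hsv=cv2.cvtColor(im,cv2.COLOR_BGR2HSV)
c=np.hstack([cv2.resize(im[220:290,270:360],(400,311),interpolation=2),cv2.resize(im[165:260,120:240],(392,311),interpolation=2)]);cv2.imwrite('pics/c2.png',c)
E
```

```text
plug 217 mean [ 0.4701 -0.1037  0.0796] mid [ 0.47   -0.1038  0.0787] ext [0.0276 0.0276 0.011 ]
[ 0.46895634 -0.10476293  0.08      ]
blue 212 mean [ 0.5313 -0.0612  0.0797] mid [ 0.5311 -0.0618  0.0779] ext [0.028  0.0276 0.0117]
[ 0.52971206 -0.06257602  0.08      ]
red 218 mean [ 0.4324 -0.0448  0.0795] mid [ 0.4316 -0.0445  0.0783] ext [0.0277 0.0273 0.0115]
[ 0.43176509 -0.04635743  0.08      ]
rim 447 mean [0.5314 0.1817 0.08  ] mid [0.5316 0.1808 0.0818] ext [0.0607 0.082  0.0076]
circ [0.53090246 0.18064273 0.02705595]
sleeve 1356 mean [0.5306 0.1793 0.0774] mid [0.5311 0.1788 0.0759] ext [0.0628 0.1472 0.0196]
z tab 0.07822651597144542
tab [0.00505243 0.05577563] [-0.00491153  0.03885562] [0.01480443 0.07177743]
tab [-0.00529778 -0.05727049] [-0.01651792 -0.07538812] [ 0.00632035 -0.0387225 ]
tab dir [0.09102881 0.99584826] 84.7772034290121
```

View pics/c2.png

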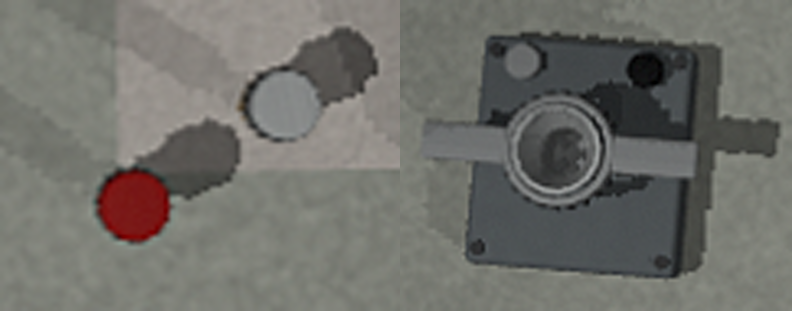

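Measured from the depth data:
- **Plug:** (0.470, -0.104), top at z 0.080, 27.6 mm across, which fits the given size.
- **Mouth:** about (0.531, 0.1795).
- **Tabs:** at z 0.078, along a direction of about 85°.

I'll turn the jaws to about -8°, which stays clear of blue and red and suits the tab too.

```bash
python3 -m inch '[{"dp":[0,0,0],"twist":[0,0,-1]},{"dp":[0,0,0],"twist":[0,0,-1]},{"dp":[0,0,0],"twist":[0,0,-1]},{"dp":[0,0,0],"twist":[0,0,-1]},{"dp":[0,0,0],"twist":[0,0,-1]}]' -0.23
python3 -m inch '[{"dp":[0,0,0],"twist":[0,0,-1]},{"dp":[0,0,0],"twist":[0,0,-1]},{"dp":[0,0,0],"twist":[0,0,-1]},{"dp":[0,0,0],"twist":[0,0,-1]},{"dp":[0,0,0],"twist":[0,0,-1]}]'
python3 -m inch '[{"dp":[0,0,0],"twist":[0,0,-1]},{"dp":[0,0,0],"twist":[0,0,-1]},{"dp":[0,0,0],"twist":[0,0,-0.8]},{"dp":[0,0,0],"twist":[0,0,0]}]'
cat >> h.py <<'E'
def need(x,y,z,ang=None):
    o=get_obs();R=np.array(o['eef_rot']);e=np.array([x,y,z])-o['tool_pos']
    yaw=np.degrees(np.arctan2(R[1,1],R[0,1]))
    print('t',round(o['time_s'],2),'tcp',np.round(o['tool_pos'],4),'units',(R.T@e/.025).round(2),'jaw yaw',yaw.round(1),'tilt',R[:2,2].round(4),'F',np.round(o['force'],1),'w',round(o['width'],4),'q',np.round(o['qpos'],2))
E
python3 -c "from h import *;need(.47,-.1037,.18)"
```

```text
time_s: 0.65
tool_pos: [0.267, -0.6196, 0.2381]
eef_rot: [[0.689, 0.724, -0.0], [0.724, -0.689, 0.001], [0.0, -0.001, -1.0]]
force: [-0.7, 0.5, -0.0]
width: 0.0541
time_s: 1.15
tool_pos: [0.267, -0.6196, 0.2381]
eef_rot: [[0.353, 0.936, -0.0], [0.936, -0.353, 0.001], [0.001, -0.001, -1.0]]
force: [0.3, -0.2, -0.3]
width: 0.0545
time_s: 1.55
tool_pos: [0.267, -0.6196, 0.2382]
eef_rot: [[0.139, 0.99, -0.0], [0.99, -0.139, 0.001], [0.001, -0.0, -1.0]]
force: [-0.9, 1.0, -0.5]
width: 0.0544
t 1.55 tcp [ 0.267  -0.6196  0.2382] units [21.57  5.17  2.34] jaw yaw -8.0 tilt [-0.0003  0.0008] F [-0.9  1.  -0.5] w 0.0544 q [-1.2   0.26  1.6   0.    1.27 -1.06]
```

```bash

python3 -m inch '[{"dp":[0.5,0.12,0],"twist":[0,0,0]},{"dp":[1,0.24,0],"twist":[0,0,0]},{"dp":[1,0.24,0.1],"twist":[0,0,0]},{"dp":[1,0.24,0.1],"twist":[0,0,0]},{"dp":[1,0.24,0.1],"twist":[0,0,0]}]'
python3 -m inch '[{"dp":[1,0.24,0.1],"twist":[0,0,0]},{"dp":[1,0.24,0.1],"twist":[0,0,0]},{"dp":[1,0.24,0.1],"twist":[0,0,0]},{"dp":[1,0.24,0.1],"twist":[0,0,0]},{"dp":[1,0.24,0.1],"twist":[0,0,0]}]' >/dev/null
python3 -m inch '[{"dp":[1,0.24,0.1],"twist":[0,0,0]},{"dp":[1,0.24,0.1],"twist":[0,0,0]},{"dp":[1,0.24,0.1],"twist":[0,0,0]},{"dp":[1,0.24,0.1],"twist":[0,0,0]},{"dp":[1,0.24,0.1],"twist":[0,0,0]}]' >/dev/null
python3 -m inch '[{"dp":[1,0.24,0.1],"twist":[0,0,0]},{"dp":[1,0.24,0.1],"twist":[0,0,0]},{"dp":[1,0.24,0.1],"twist":[0,0,0]},{"dp":[1,0.24,0.1],"twist":[0,0,0]},{"dp":[1,0.24,0.1],"twist":[0,0,0]}]' >/dev/null
python3 -m inch '[{"dp":[1,0.24,0.1],"twist":[0,0,0]},{"dp":[0.5,0.12,0.1],"twist":[0,0,0]},{"dp":[0,0,0],"twist":[0,0,0]}]' >/dev/null
python3 -c "from h import *;need(.47,-.1037,.05)"
```

```text
time_s: 2.05
tool_pos: [0.3099, -0.5104, 0.231]
eef_rot: [[0.141, 0.99, 0.0], [0.99, -0.141, 0.001], [0.001, -0.0, -1.0]]
force: [0.4, 0.3, -0.4]
width: 0.0543
t 3.85 tcp [ 0.4649 -0.1161  0.1883] units [0.52 0.14 5.53] jaw yaw -7.9 tilt [-0.0007  0.0003] F [-0.3 -0.6  0.2] w 0.0543 q [-0.3  -0.07  2.07  0.    1.15 -0.16]
```

```bash

python3 -m inch '[{"dp":[0.52,0.14,0.6],"twist":[0,0,0]},{"dp":[0,0,1],"twist":[0,0,0]},{"dp":[0,0,1],"twist":[0,0,0]},{"dp":[0,0,0],"twist":[0,0,0]}]'
python3 - <<'E'
from h import *
need(.47,-.1037,.048)
a=cam('scene')['image'][140:260,170:330];b=cam('top')['image'][190:310,260:420]
cv2.imwrite('pics/c3.png',np.hstack([cv2.resize(a,(400,300)),cv2.resize(b,(400,300))]))
E
```

```text
time_s: 4.25
tool_pos: [0.467, -0.1052, 0.1204]
eef_rot: [[0.14, 0.99, -0.007], [0.99, -0.14, 0.001], [0.0, -0.007, -1.0]]
force: [0.6, -0.0, -0.3]
width: 0.0541
t 4.25 tcp [ 0.467  -0.1052  0.1204] units [0.07 0.13 2.89] jaw yaw -8.1 tilt [-0.0071  0.0015] F [ 0.6 -0.  -0.3] w 0.0541 q [-0.27  0.    2.13 -0.    1.02 -0.13]
```

View pics/c3.png

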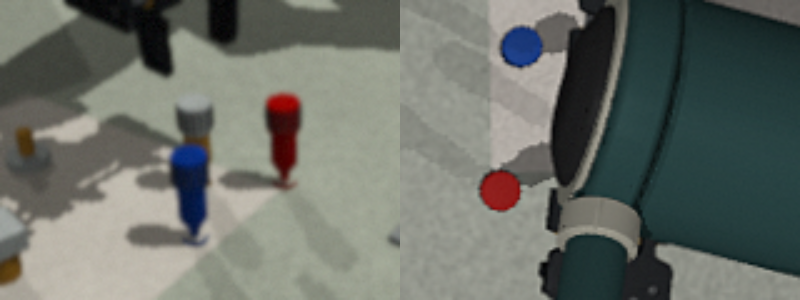

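The crop shows the fingers at (155,50) and (222,25), straddling the grey plug at (195,110). Blue and red are clear of them. I'll descend and grip.

```bash

python3 -m inch '[{"dp":[0,0.1,0.7],"twist":[0,0,0]},{"dp":[0,0,0.7],"twist":[0,0,0]},{"dp":[0,0,0.7],"twist":[0,0,0]},{"dp":[0,0,0.5],"twist":[0,0,0]},{"dp":[0,0,0],"twist":[0,0,0]}]' >/dev/null
python3 -c "from h import *;need(.47,-.1037,.048)"
python3 -m inch '[{"dp":[0,0,0],"twist":[0,0,0]},{"dp":[0,0,0],"twist":[0,0,0]},{"dp":[0,0,0],"twist":[0,0,0]},{"dp":[0,0,0],"twist":[0,0,0]},{"dp":[0,0,0],"twist":[0,0,0]}]' 1
python3 -m inch '[{"dp":[0,0,0],"twist":[0,0,0]}]' >/dev/null
python3 -c "from h import *;need(.47,-.1037,.048)"
```

```text
t 4.85 tcp [ 0.4722 -0.1057  0.0582] units [ 0.07 -0.1   0.41] jaw yaw -8.1 tilt [-0.0015  0.0004] F [-0.5  1.1 -0.7] w 0.054 q [-0.27  0.1   2.17 -0.    0.88 -0.13]
time_s: 5.35
tool_pos: [0.4734, -0.1057, 0.0595]
eef_rot: [[0.139, 0.99, 0.001], [0.99, -0.139, -0.0], [-0.0, 0.001, -1.0]]
force: [-1.2, -0.1, 4.4]
width: 0.0274
t 5.45 tcp [ 0.4734 -0.1057  0.0595] units [ 0.06 -0.15  0.46] jaw yaw -8.0 tilt [ 0.0011 -0.0004] F [-1.4 -0.2  5.4] w 0.0274 q [-0.27  0.09  2.17 -0.    0.88 -0.13]
```

Closed on the head (27.4 mm), but about 11 mm too high. I'll reopen and regrip at mid-head.

```bash

python3 -m inch '[{"dp":[0,0,0],"twist":[0,0,0]},{"dp":[0,0,0],"twist":[0,0,0]},{"dp":[0,0,0],"twist":[0,0,0]},{"dp":[0,0,0],"twist":[0,0,0]}]' -0.23 >/dev/null
python3 -c "from h import *;need(.471,-.1037,.048)"
python3 -m inch '[{"dp":[0.06,-0.1,0.25],"twist":[0,0,0]},{"dp":[0,0,0.23],"twist":[0,0,0]},{"dp":[0,0,0],"twist":[0,0,0]}]' >/dev/null
python3 -c "from h import *;need(.471,-.1037,.048)"
python3 -m inch '[{"dp":[0,0,0],"twist":[0,0,0]},{"dp":[0,0,0],"twist":[0,0,0]},{"dp":[0,0,0],"twist":[0,0,0]},{"dp":[0,0,0],"twist":[0,0,0]},{"dp":[0,0,0],"twist":[0,0,0]}]' 1
python3 -m inch '[{"dp":[0,0,0],"twist":[0,0,0]}]' >/dev/null
python3 -c "from h import *;need(.471,-.1037,.048)"
```

```text
t 5.85 tcp [ 0.4725 -0.1055  0.0584] units [ 0.06 -0.07  0.41] jaw yaw -8.0 tilt [-0.0006  0.0002] F [ 0.   0.6 -0. ] w 0.0538 q [-0.27  0.1   2.17  0.    0.88 -0.13]
t 6.15 tcp [ 0.4694 -0.1034  0.0454] units [-0.    0.07 -0.11] jaw yaw -8.0 tilt [-0.0024  0.0007] F [-0.1  1.  -0.3] w 0.0539 q [-0.27  0.11  2.18  0.    0.85 -0.13]
time_s: 6.65
tool_pos: [0.4708, -0.1038, 0.0469]
eef_rot: [[0.14, 0.99, 0.0], [0.99, -0.14, -0.0], [-0.0, 0.0, -1.0]]
force: [-0.2, -0.3, 0.9]
width: 0.0267
t 6.75 tcp [ 0.4708 -0.1038  0.0469] units [ 0.01  0.01 -0.04] jaw yaw -8.0 tilt [ 0.0004 -0.0001] F [ 0.2 -0.2  1.3] w 0.0269 q [-0.27  0.11  2.18 -0.    0.85 -0.13]
```

```bash

python3 -m inch '[{"dp":[0,0,-0.5],"twist":[0,0,0]},{"dp":[0,0,-1],"twist":[0,0,0]},{"dp":[0,0,-1],"twist":[0,0,0]},{"dp":[0,0,-1],"twist":[0,0,0]},{"dp":[0,0,-1],"twist":[0,0,0]}]' 
python3 -m inch '[{"dp":[0,0,-0.5],"twist":[0,0,0]},{"dp":[0,0,0],"twist":[0,0,0]}]' >/dev/null
python3 -c "from h import *;need(.531,.1795,.16)"
```

```text
time_s: 7.25
tool_pos: [0.4703, -0.1037, 0.1609]
eef_rot: [[0.139, 0.99, 0.0], [0.99, -0.139, -0.0], [-0.0, 0.0, -1.0]]
force: [0.5, -0.7, -1.6]
width: 0.0268
t 7.45 tcp [ 0.4722 -0.1042  0.1743] units [11.56  0.74  0.57] jaw yaw -8.0 tilt [ 0.0047 -0.0013] F [-0.1 -0.4 -1.3] w 0.0267 q [-0.27 -0.05  2.08  0.    1.11 -0.13]
```

```bash

python3 -m inch '[{"dp":[0.4,0.02,0],"twist":[0,0,0]},{"dp":[0.8,0.05,0],"twist":[0,0,0]},{"dp":[1,0.07,0],"twist":[0,0,0]},{"dp":[1,0.07,0],"twist":[0,0,0]},{"dp":[1,0.07,0],"twist":[0,0,0]}]' >/dev/null
python3 -m inch '[{"dp":[1,0.07,0],"twist":[0,0,0]},{"dp":[1,0.07,0],"twist":[0,0,0]},{"dp":[1,0.07,0],"twist":[0,0,0]},{"dp":[1,0.06,0],"twist":[0,0,0]},{"dp":[1,0.06,0],"twist":[0,0,0]}]' >/dev/null
python3 -m inch '[{"dp":[1,0.05,0.1],"twist":[0,0,0]},{"dp":[0.8,0.05,0.2],"twist":[0,0,0]},{"dp":[0.5,0.03,0.2],"twist":[0,0,0]},{"dp":[0,0,0],"twist":[0,0,0]},{"dp":[0,0,0],"twist":[0,0,0]}]'
python3 - <<'E'
from h import *
need(.531,.1795,.16)
d=cam('scene');a=d['image'];P=pts(d)
cv2.imwrite('pics/c4.png',np.hstack([cv2.resize(a[160:330,270:430],(400,425)),cv2.resize(cam('top')['image'][120:290,90:250],(400,425))]))
E
```

```text
time_s: 8.95
tool_pos: [0.528, 0.178, 0.1579]
eef_rot: [[0.139, 0.99, -0.002], [0.99, -0.139, -0.001], [-0.001, -0.002, -1.0]]
force: [0.8, -0.2, -1.1]
width: 0.0266
t 8.95 tcp [0.528  0.178  0.1579] units [ 0.07  0.11 -0.08] jaw yaw -8.0 tilt [-0.0025 -0.0012] F [ 0.8 -0.2 -1.1] w 0.0266 q [ 0.28  0.11  1.94 -0.    1.09  0.42]
```

View pics/c4.png

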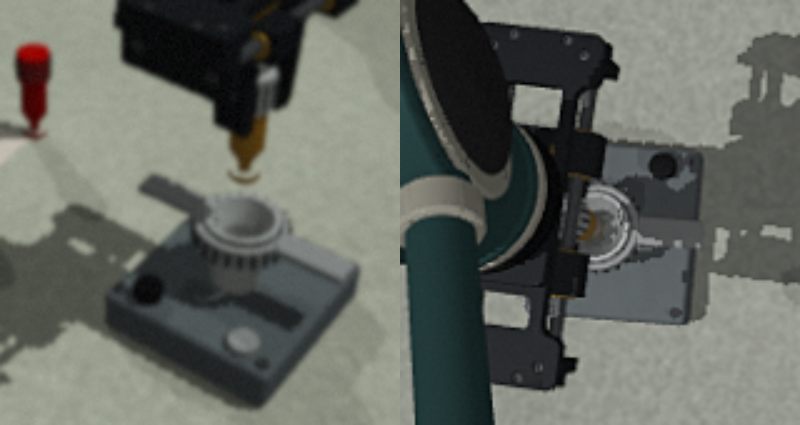

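The crop shows the plug held upright, with its foot at (243,177) above the mouth ellipse at (248,216). I'll check the alignment by ray.

```bash
python3 - <<'E'
from h import *
d=cam('scene')
print('foot top-ish',onz(d,270+243*.4,160+177*.4,.112),'mouth',onz(d,270+248*.4,160+216*.4,.082), 'pred foot px',(proj(d,[.528,.178,.111])-[270,160])/.4,'pred mouth px',(proj(d,[.531,.1795,.082])-[270,160])/.4)
P=pts(d);m=P[210:290,330:410].reshape(-1,3);m=m[(abs(m[:,2]-.0815)<.003)]
k=m[np.hypot(m[:,0]-.531,m[:,1]-.18)<.028];print(len(k),(k.max(0)+k.min(0))/2,np.ptp(k,0))
E
python3 -c "from h import *;need(.531,.1795,.128)"
```

```text
foot top-ish [0.5305508  0.17805516 0.112     ] mouth [0.52858246 0.18355965 0.082     ] pred foot px [244.55693476 176.11678504] pred mouth px [240.427893   215.83542434]
170 [0.5313207  0.18001598 0.08061148] [0.05016535 0.04654827 0.00418022]
t 9.1 tcp [0.5289 0.1776 0.1592] units [0.09 0.07 1.25] jaw yaw -8.1 tilt [-0.0002 -0.0003] F [ 0.4  0.6 -1. ] w 0.027 q [ 0.28  0.11  1.94 -0.    1.09  0.42]
```

```bash

python3 -m inch '[{"dp":[0.1,0.08,0.4],"twist":[0,0,0]},{"dp":[0,0,0.5],"twist":[0,0,0]},{"dp":[0,0,0.4],"twist":[0,0,0]},{"dp":[0,0,0],"twist":[0,0,0]},{"dp":[0,0,0],"twist":[0,0,0]}]' 
python3 -c "from h import *;need(.531,.180,.089)"
```

```text
time_s: 9.6
tool_pos: [0.5308, 0.1803, 0.1258]
eef_rot: [[0.14, 0.99, -0.002], [0.99, -0.14, -0.0], [-0.001, -0.002, -1.0]]
force: [-1.0, -0.5, -0.8]
width: 0.0269
t 9.6 tcp [0.5308 0.1803 0.1258] units [-0.01  0.01  1.47] jaw yaw -8.0 tilt [-0.0016 -0.0005] F [-1.  -0.5 -0.8] w 0.0269 q [0.28 0.15 1.96 0.   1.03 0.42]
```

```bash

python3 -m inch '[{"dp":[0,0,0.2],"twist":[0,0,0]},{"dp":[0,0,0.2],"twist":[0,0,0]},{"dp":[0,0,0.2],"twist":[0,0,0]},{"dp":[0,0,0],"twist":[0,0,0]}]' 
python3 -m inch '[{"dp":[0,0,0.2],"twist":[0,0,0]},{"dp":[0,0,0.15],"twist":[0,0,0]},{"dp":[0,0,0],"twist":[0,0,0]},{"dp":[0,0,0],"twist":[0,0,0]}]' 
python3 -c "from h import *;need(.531,.180,.089)"
```

```text
time_s: 10.0
tool_pos: [0.5306, 0.1804, 0.1107]
eef_rot: [[0.139, 0.99, -0.002], [0.99, -0.139, -0.0], [-0.001, -0.001, -1.0]]
force: [0.2, -0.4, -0.5]
width: 0.0266
time_s: 10.4
tool_pos: [0.5313, 0.1805, 0.1028]
eef_rot: [[0.14, 0.99, -0.0], [0.99, -0.14, -0.0], [-0.0, -0.0, -1.0]]
force: [-0.2, -0.1, -1.1]
width: 0.0266
t 10.4 tcp [0.5313 0.1805 0.1028] units [-0.02 -0.01  0.55] jaw yaw -8.0 tilt [-0.0003 -0.0001] F [-0.2 -0.1 -1.1] w 0.0266 q [0.28 0.17 1.98 0.   0.99 0.42]
```

Foot about 26 mm down, in the bore, with no contact force. Continuing.

```bash

python3 -m inch '[{"dp":[0,0,0.2],"twist":[0,0,0]},{"dp":[0,0,0.2],"twist":[0,0,0]},{"dp":[0,0,0],"twist":[0,0,0]},{"dp":[0,0,0],"twist":[0,0,0]}]' 
python3 -m inch '[{"dp":[0,0,0.1],"twist":[0,0,0]},{"dp":[0,0,0.06],"twist":[0,0,0]},{"dp":[0,0,0],"twist":[0,0,0]},{"dp":[0,0,0],"twist":[0,0,0]}]' 
python3 -c "from h import *;need(.531,.180,.089)"
```

```text
time_s: 10.8
tool_pos: [0.5311, 0.1805, 0.0926]
eef_rot: [[0.14, 0.99, -0.001], [0.99, -0.14, -0.0], [-0.0, -0.001, -1.0]]
force: [0.9, 0.3, -2.5]
width: 0.0271
time_s: 11.2
tool_pos: [0.5314, 0.1805, 0.089]
eef_rot: [[0.14, 0.99, -0.0], [0.99, -0.14, 0.0], [0.0, -0.0, -1.0]]
force: [-0.4, -0.2, -1.3]
width: 0.027
t 11.2 tcp [0.5314 0.1805 0.089 ] units [-0.02 -0.01 -0.  ] jaw yaw -8.0 tilt [-0.  0.] F [-0.4 -0.2 -1.3] w 0.027 q [0.28 0.19 1.99 0.   0.96 0.42]
```

```bash

python3 -m inch '[{"dp":[0,0,0.04],"twist":[0,0,0]},{"dp":[0,0,0],"twist":[0,0,0]},{"dp":[0,0,0],"twist":[0,0,0]}]' 
python3 -m inch '[{"dp":[0,0,0],"twist":[0,0,0]},{"dp":[0,0,0],"twist":[0,0,0]},{"dp":[0,0,0],"twist":[0,0,0]},{"dp":[0,0,0],"twist":[0,0,0]},{"dp":[0,0,0],"twist":[0,0,0]}]' -0.23
python3 -m inch '[{"dp":[0,0,-0.4],"twist":[0,0,0]},{"dp":[0,0,-0.8],"twist":[0,0,0]},{"dp":[0,0,-0.8],"twist":[0,0,0]},{"dp":[0,0,-0.8],"twist":[0,0,0]},{"dp":[0,0,0],"twist":[0,0,0]}]'
python3 - <<'E'
from h import *
need(.531,.247,.1)
d=cam('scene');a=d['image']
cv2.imwrite('pics/c5.png',cv2.resize(a[160:330,270:430],(600,600)))
P=pts(d)[190:260,340:400].reshape(-1,3);k=P[(np.hypot(P[:,0]-.531,P[:,1]-.18)<.018)&(P[:,2]<.135)];print('top z',np.percentile(k[:,2],[90,99]),k[k[:,2]>.1].mean(0))
E
```

```text
time_s: 11.5
tool_pos: [0.5317, 0.1807, 0.0887]
eef_rot: [[0.14, 0.99, 0.001], [0.99, -0.14, 0.0], [0.0, 0.001, -1.0]]
force: [-1.4, 0.1, 5.7]
width: 0.0271
time_s: 12.0
tool_pos: [0.5313, 0.1805, 0.0877]
eef_rot: [[0.14, 0.99, -0.0], [0.99, -0.14, -0.0], [-0.0, -0.0, -1.0]]
force: [-0.3, -0.0, -1.3]
width: 0.0541
time_s: 12.5
tool_pos: [0.534, 0.1813, 0.1621]
eef_rot: [[0.14, 0.99, 0.007], [0.99, -0.14, 0.002], [0.003, 0.007, -1.0]]
force: [0.7, -1.0, 0.5]
width: 0.0544
t 12.5 tcp [0.534  0.1813 0.1621] units [ 2.58 -0.5   2.49] jaw yaw -8.0 tilt [0.0069 0.002 ] F [ 0.7 -1.   0.5] w 0.0544 q [0.28 0.11 1.93 0.   1.09 0.42]
top z [0.12105055 0.12228526] [0.53705514 0.18123312 0.11478466]
```

View pics/c5.png

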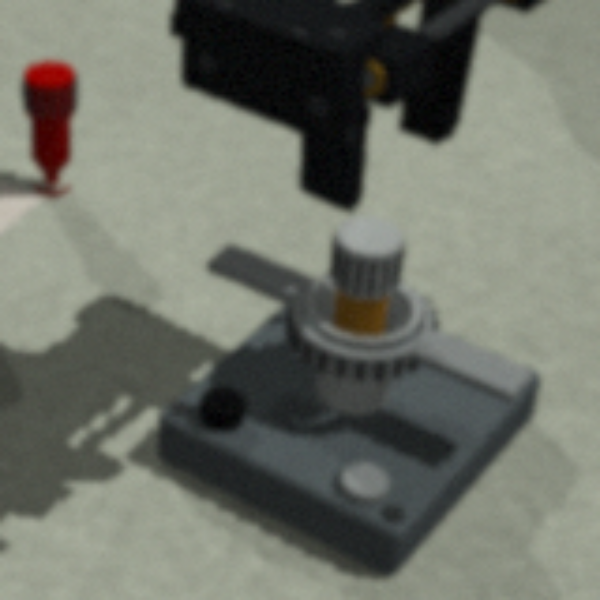

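The plug stands upright in the mouth, with its head top at (370,230) and z 0.122, so it is stopped on the dogs as expected. Next I'll shut the jaws and go above the +y tab.

```bash

python3 -m inch '[{"dp":[0.4,0,0],"twist":[0,0,0]},{"dp":[0.7,-0.02,0],"twist":[0,0,0]},{"dp":[0.8,-0.03,0],"twist":[0,0,0]},{"dp":[0.6,-0.02,0],"twist":[0,0,0]},{"dp":[0,0,0],"twist":[0,0,0]}]' 1 >/dev/null
python3 -m inch '[{"dp":[0,0,0.6],"twist":[0,0,0]},{"dp":[0,0,0.8],"twist":[0,0,0]},{"dp":[0,0,0.6],"twist":[0,0,0]},{"dp":[0,0,0],"twist":[0,0,0]},{"dp":[0,0,0],"twist":[0,0,0]}]'
python3 -c "from h import *;need(.537,.2447,.085)"
```

```text
time_s: 13.55
tool_pos: [0.5378, 0.2421, 0.1071]
eef_rot: [[0.14, 0.99, -0.002], [0.99, -0.14, -0.001], [-0.001, -0.002, -1.0]]
force: [0.4, -0.7, 0.0]
width: 0.0003
t 13.55 tcp [0.5378 0.2421 0.1071] units [ 0.1  -0.05  0.88] jaw yaw -8.1 tilt [-0.0017 -0.0007] F [ 0.4 -0.7  0. ] w 0.0003 q [ 0.38  0.22  1.91 -0.    1.01  0.52]
```

```bash

python3 -m inch '[{"dp":[0.1,-0.05,0.4],"twist":[0,0,0]},{"dp":[0,0,0.4],"twist":[0,0,0]},{"dp":[0,0,0.1],"twist":[0,0,0]},{"dp":[0,0,0],"twist":[0,0,0]},{"dp":[0,0,0],"twist":[0,0,0]}]'
python3 -c "from h import *;need(.537,.2447,.078)"
python3 - <<'E'
from h import *
d=cam('scene');a=d['image']
cv2.imwrite('pics/c6.png',cv2.resize(a[180:310,310:450],(560,520)))
E
```

```text
time_s: 14.05
tool_pos: [0.5375, 0.2454, 0.0855]
eef_rot: [[0.139, 0.99, 0.0], [0.99, -0.139, 0.0], [0.0, 0.0, -1.0]]
force: [0.0, -0.8, -0.7]
width: 0.0004
t 14.05 tcp [0.5375 0.2454 0.0855] units [-0.03 -0.02  0.3 ] jaw yaw -8.0 tilt [0. 0.] F [ 0.  -0.8 -0.7] w 0.0004 q [ 0.39  0.25  1.93 -0.    0.97  0.53]
```

View pics/c6.png

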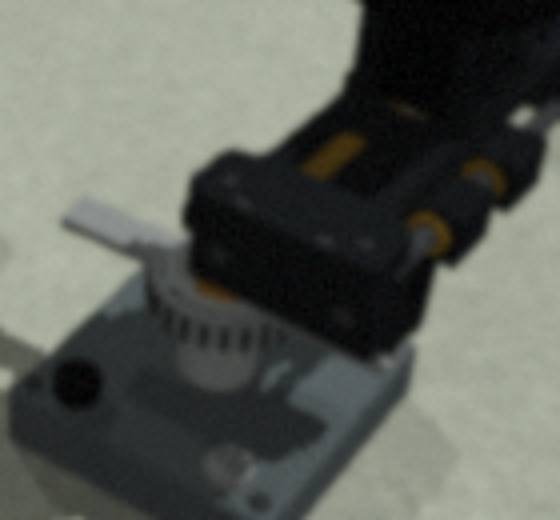

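The gripper is beside the coupling over the right tab and hides the plug head; the sleeve is still forward. I'll press down in small steps.

```bash

python3 -m inch '[{"dp":[0,0,0.15],"twist":[0,0,0]},{"dp":[0,0,0.15],"twist":[0,0,0]},{"dp":[0,0,0.1],"twist":[0,0,0]},{"dp":[0,0,0],"twist":[0,0,0]}]' | grep -E 'pos|force'
python3 -m inch '[{"dp":[0,0,0.12],"twist":[0,0,0]},{"dp":[0,0,0.12],"twist":[0,0,0]},{"dp":[0,0,0],"twist":[0,0,0]}]' | grep -E 'pos|force'
python3 -c "from h import *;need(.537,.2447,.064)"
```

```text
tool_pos: [0.5379, 0.2455, 0.0757]
force: [0.4, -0.0, 3.3]
tool_pos: [0.5378, 0.2455, 0.0697]
force: [0.0, -0.3, 5.7]
t 14.8 tcp [0.5378 0.2455 0.0697] units [-0.04 -0.03  0.23] jaw yaw -8.0 tilt [0.0008 0.0004] F [ 0.  -0.3  5.7] w 0.0004 q [0.39 0.27 1.94 0.   0.94 0.53]
```

Spring force is as expected: contact near 0.078, and 5.7 N at about 8 mm of travel.

```bash

python3 -m inch '[{"dp":[0,0,0.12],"twist":[0,0,0]},{"dp":[0,0,0.1],"twist":[0,0,0]},{"dp":[0,0,0],"twist":[0,0,0]}]' | grep -E 'pos|force'
python3 -m inch '[{"dp":[0,0,0.04],"twist":[0,0,0]},{"dp":[0,0,0.02],"twist":[0,0,0]},{"dp":[0,0,0],"twist":[0,0,0]}]' | grep -E 'pos|force'
```

```text
tool_pos: [0.5379, 0.2455, 0.0645]
force: [-0.9, -1.1, 6.1]
tool_pos: [0.5379, 0.2455, 0.0642]
force: [-2.2, -1.0, 12.3]
```

```bash

python3 -m inch '[{"dp":[0,0,0.03],"twist":[0,0,0]},{"dp":[0,0,0],"twist":[0,0,0]},{"dp":[0,0,0],"twist":[0,0,0]},{"dp":[0,0,0],"twist":[0,0,0]},{"dp":[0,0,0],"twist":[0,0,0]}]' | grep -E 'pos|force'
python3 - <<'E'
from h import *
for n in('scene','top'):
    d=cam(n);P=pts(d).reshape(-1,3);k=P[(np.hypot(P[:,0]-.531,P[:,1]-.18)<.014)&(P[:,2]<.13)&(P[:,2]>.09)];print(n,len(k),np.percentile(k[:,2],[50,90,99]) if len(k) else '')
    cv2.imwrite(f'pics/c7{n}.png',cv2.resize(d['image'][180:310,310:450] if n=='scene' else d['image'][140:270,100:240],(560,520)))
E
```

```text
tool_pos: [0.538, 0.2456, 0.0641]
force: [-4.2, -1.3, 15.0]
scene 54 [0.11003537 0.11142635 0.11160566]
top 224 [0.11124195 0.11306037 0.11440134]
```

The sleeve is at its stop (z 0.064, 15 N) and the plug has dropped: its head top is at 0.111, as expected. Releasing straight up.

```bash

python3 -m inch '[{"dp":[0,0,-0.3],"twist":[0,0,0]},{"dp":[0,0,-0.4],"twist":[0,0,0]},{"dp":[0,0,-0.6],"twist":[0,0,0]},{"dp":[0,0,-1],"twist":[0,0,0]},{"dp":[0,0,-1],"twist":[0,0,0]}]' | grep -E 'pos|force'
python3 -m inch '[{"dp":[0,0,-1],"twist":[0,0,0]},{"dp":[1,0,-1],"twist":[0,0,0]},{"dp":[1,0,-1],"twist":[0,0,0]},{"dp":[1,0,0],"twist":[0,0,0]},{"dp":[1,0,0],"twist":[0,0,0]}]' | grep -E 'pos|force'
python3 -m inch '[{"dp":[0,0,0],"twist":[0,0,0]},{"dp":[0,0,0],"twist":[0,0,0]}]' | grep -E 'time|pos|force'
python3 - <<'E'
from h import *
for n in('scene','top'):
    d=cam(n);P=pts(d).reshape(-1,3);r=np.hypot(P[:,0]-.531,P[:,1]-.18)
    k=P[(r<.014)&(P[:,2]<.13)&(P[:,2]>.09)];print(n,'head',len(k),k.mean(0),np.percentile(k[:,2],[90,99]))
    for s in(1,-1):
        c=np.array([.531,.18])+s*.06*np.array([.091,.996]);q=P[(np.hypot(*(P[:,:2]-c).T)<.008)];print('tab',s,len(q),np.median(q[:,2]) if len(q) else '')
    if n=='scene':cv2.imwrite('pics/c8.png',cv2.resize(d['image'][170:320,150:450],(800,400)))
E
```

```text
tool_pos: [0.5363, 0.2448, 0.1443]
force: [0.5, 0.9, 0.1]
tool_pos: [0.5518, 0.3453, 0.221]
force: [0.8, 0.5, -0.3]
time_s: 17.2
tool_pos: [0.5507, 0.3441, 0.2186]
force: [-0.8, 0.5, 0.7]
scene head 212 [0.53424282 0.18208213 0.10692254] [0.1105562  0.11106153]
tab 1 173 0.027125539761544963
tab -1 68 0.07638877919051609
top head 243 [0.53061447 0.17844681 0.10968647] [0.11262023 0.11376646]
tab 1 62 0.0781540304238951
tab -1 80 0.07828801602664406
```

View pics/c8.png

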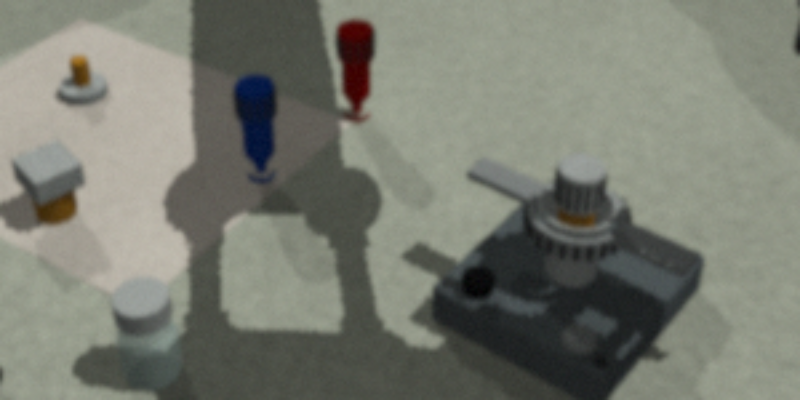

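The last crop shows the plug seated at (580,185), the sleeve forward and the look-alikes undisturbed. The top depth puts both tabs back at 0.078. The scene-camera reading of 0.027 at the +y tab is probably the block surface seen beneath it. Handing in.

```bash
python3 -c "from bench import *;print(sign_off())"
```

```text
the job is handed in; nothing more can be done
None
```

The coupling is blanked off and the job is handed in at about 17 s of the 48 s allowed. `sign_off()` gives no verdict.

- **Placing:** I gripped the grey plug by its head, after one regrip because the first grasp was about 11 mm too high. I stood it in the mouth, where the dogs stopped it as expected, with the head top at z 0.122.
- **Unlocking and locking:** I pressed the +y tab down to the sleeve's stop (tab z 0.064, about 15 N) and the plug dropped home. I then let the sleeve spring forward and moved the arm clear.

**Last checks:**
- The head top is at about 0.111 m from the scene camera (0.113 to 0.114 from the top camera), against 0.111 expected.
- Both tabs are back at 0.078 m in the top view, so the sleeve is fully forward.
- The look-alikes stand undisturbed.
- The arm shows only noise-level force.

**One reading disagreed:** the scene camera's depth at the +y tab gave 0.027 m. I put that down to the block's top surface (0.030 m) showing beneath the tab and did not check it further, since the top view showed the tab at 0.078 m. I also did not pull on the plug to test the lock.

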